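# Change a labelling jig over to the short carton and hold the carton registered in it

## Task

The labelling jig is still set for long cartons: pull its stop pin out of the plain hole, push it through the yellow-ringed hole right down until its shoulder sits on the board, and let go of it. Then put the short, unlabelled carton flat on the board with a long side along the aluminium fence, push it square into the corner between fence and stop pin without ramming it, and finish while still gripping the carton and pressing it against both at once, ready for its label. Leave the long, labelled carton and the other things on the desk where they are.

Things in the scene. Friction and masses are not known exactly. Their poses are not given: they have to be found in the camera images.
- jig: labelling jig fixed to the desk: plywood board 140 (x) x 270 (y) x 20 mm on 5 mm feet, top at z = 25 mm. Origin: centre of its underside, desk height. +x: from the front edge to the fence; +y: along the fence towards the two stop holes. Carton's place: on the board between fence and front edge, on the -y side of the pin in the ringed hole
- fence: aluminium bar along the far (+x) edge of the jig, 12 mm (x) by 260 mm (y), rising only 14 mm above the board; origin: centre of its underside, on the board's top. Its face towards the carton is 6 mm on the -x side of its origin (50 mm from the jig's origin); rigid; axes as the jig's.
- short_hole (a point): centre of the mouth, at the board's top, of the yellow-ringed hole for short cartons: 13 mm wide, 1.5 mm chamfer, goes through the 20 mm board; at x = 20, y = 50, z = 25 mm from the jig's origin; axes as the jig's
- long_hole (a point): centre of the mouth of the plain, steel-ringed hole for long cartons, of the same size, in which the pin stands at first; at x = 20, y = 110, z = 25 mm from the jig's origin; axes as the jig's
- stop_pin: loose stop pin, 90 g, upright. Origin: on its axis at the shoulder, which rests on the board when it is home. Below: shank 12 mm in diameter and 24 mm long with a tapered end (7 mm wide at the tip). Above: steel stop sleeve 24 mm in diameter up to z = 22 mm, thin neck, then a black knob 22 mm in diameter from z = 26 to 52 mm by which to grip it. Seated, it is a firm stop with 0.5 mm play each way.
- short_carton: plain closed carton without a label, stiff, about 200 g: 58 mm (its x) by 100 mm (its y) by 65 mm high; origin: centre of its underside, z up. It stands on the desk to one side of the jig, left or right. It slides on the board with ordinary friction, which hides the push of the stops if it is pressed down hard.
- long_carton: closed carton with a white label on top, 58 mm by 160 mm (its y) by 65 mm high; origin: centre of its underside. Bystander on the other side of the jig: leave alone.
- calculator: white desk calculator lying flat, 114 x 158 x 16 mm, origin: centre of its underside; bystander
- glue_stick: white glue stick with red cap, upright, 32 mm in diameter, 104 mm high, origin: centre of its underside; bystander
- stapler: red and black stapler, 47 x 138 x 47 mm, origin: centre of its underside; bystander
Things that resemble listed ones, but are neither listed nor needed, are in the scene too. Leave any green or pink look-alike of the short_carton alone.

How it is judged:
On the way, in this order (a step that is already met when the one before it is completed fails the run):
1. the stop pin stands home in the yellow-ringed hole (shoulder within 2 mm of the board, upright) and has been let go (horizontal distance between stop_pin and short_hole below 0.003 m and z of stop_pin in the frame of jig below 0.027 m and angle between stop_pin's own z axis and vertical below 0.1 rad and contact force between each of the arm, the fingers and stop_pin below 0.1 N), for 0.2 s.
2. then the short carton is lifted off the desk, to the height of the board (height (world z) of short_carton above 0.02 m), for 0.1 s.
At the end, for the whole second after the job is handed in: The gripped short carton rests flat on the board, its long side along the fence (0.05 rad), pressed with over 1 N on the fence and over 1 N on the stop pin at once (each within 4 mm), while the pin stands home in the yellow-ringed hole (within 3 mm, upright within 0.1 rad) (horizontal distance between stop_pin and short_hole below 0.003 m and z of each of stop_pin, short_carton in the frame of jig below 0.028 m and angle between stop_pin's own z axis and vertical below 0.1 rad and angle between short_carton's own z axis and vertical below 0.05 rad and angle between the y axis of short_carton and the y axis of jig, either way round below 0.05 rad and x of short_carton in the frame of jig between 0.018 and 0.024 m and y of short_carton in the frame of jig between -0.016 and -0.008 m and contact force between short_carton and fence above 1 N and contact force between short_carton and stop_pin above 1 N and contact force between the fingers and short_carton above 2 N and linear speed of short_carton below 0.01 m/s); the arm keeps its last pose, push and grip.
It fails at once if the carton is rammed: more than 45 N against the fence or the pin (contact force between short_carton and fence above 45 N or contact force between short_carton and stop_pin above 45 N).
It fails at once if the long carton or another bystander is shifted by more than 20 mm (distance of any of long_carton, calculator, glue_stick, stapler from where it was at the start of the episode above 0.02 m).
It also fails if it takes over 64 s, if anything falls off the work surface, if the arm or the gripper's body presses on something with over 40 N, if the wrist force passes 120 N, or if a joint passes its speed limit or range.

## Robot

A 7-joint arm with a two-finger parallel gripper is mounted at the origin on a cart in front of the work surface, level with it; the furniture and walls round the work are solid. World frame = base frame: x ahead of the robot, y to its left, z up, the work surface at z = 0. Lengths are in m, angles in rad, forces in N, time in s.
With the tool pointing down it reaches from about 0.35 to 0.9 m from the base axis. Payload 7.2 kg.
Tool frame: the origin (TCP) lies at the very end of the fingers, on their centre line; the grasp point (between the pads) lies 19 mm behind it; z points along the fingers, y is the line along which they close (so a half turn about z gives the same grasp; the last joint's range is limited). The gripper opens to 85 mm and grips with 20 to 120 N. Pads are 22 mm wide; open, the fingers measure 114 mm over their backs; the gripper's body (76 mm by 85 mm) begins 54 mm behind the grasp point. The pads swing forward as they close: fully open they stand 13 mm farther back than shut.
Start: joints at [-1.207, 0.411, -0.013, 1.596, 0.006, 1.134, -0.082], TCP at [0.262, 0.568, 0.231] pointing down, gripper open.
Joint ranges: [-2.95, 2.95], [-0.29, 1.99], [-1.47, 1.44], [0.14, 2.54], [-1.03, 4.17], [0.13, 1.85], [-2.86, 2.86]. Speed limits (rad/s): [2.39, 2.39, 3.01, 3.01, 3.14, 3.14, 3.14].

## Interface

Orientations are given as a 3x3 rotation matrix whose columns are the frame's x, y, z axes.
In Python, from rig import monitor, eyes, ticket, models gives the robot as it stands.
- The arm moves only by the tool step_arm, never from a script. Its argument "commands" is one flat list of numbers, 7 for each row, row after row: the turn, a rotation vector about the tool's x, y, z in rad, then the shift along the tool's x, y, z in m, then the finger opening in m, from 0 to 0.0854. In form: [wx, wy, wz, dx, dy, dz, hand, wx, wy, wz, dx, dy, dz, hand, ...]. A call has exactly 5 rows; each row is the pose to reach, as a shift and turn from the pose commanded when the call began, along the tool's axes at that moment; what a row does not reach only later rows make up. A row lasts 1/8 s, in which the tool goes at most 62.5 mm and 10.7 degrees, less where a joint would pass 70% of its speed; a pose out of reach is approached as far as the arm can. A call with a gripper value outside its range is refused whole. The fingers move at their own pace and stop on an object; "newtons" is the grip in N (left out, the last holds). Time passes only in rows, so rows that repeat a pose let the fingers close, or fill a call up. It gives the time, the measured TCP pose, the force, the opening and the grip force at its end, in the units of the state.
- monitor.state(): the state, without advancing time (a new reading comes with each control period).
- eyes.camera(name): name is "side" or "top"; returns a dict with "color" (420x560x3 uint8, red, green, blue), "fx", "fy", "cx", "cy" (pixels), "extrinsics" (4x4, takes a point from world to camera coordinates). Camera axes: x right, y down, z forward; pixel columns grow to the right and rows downward; lengths in m; the calibration is good to about 2 mm. A picture is of the moment at which its call begins. There is no depth.
- ticket.close_job(): hands the job in; it is judged then, once.
Trained networks look in the newest picture that a camera, given by its name, has taken for a name from the list of things; names that differ only in an ending like _2 or _b are one class to them, and where a whole thing is asked for, a point or a joint stands for the part that bears it (a point fixed in the world has none). Each returns a list of dicts, best first, with "confidence" (0 to 1); they miss things now and then, are a little off and sometimes report something else, mostly with a low value. They report only what shows in the picture. A call takes as long as a camera call. They do not tell look-alikes from the thing itself.
- models.spot_in(name, camera): "position" ([column, row] in pixels, amid what is visible of it).
The state is a dict: "time_s": time; "joint_pos": joint angles; "dq": joint speeds; "joint_efforts": joint torques, N m; "ee_pos": TCP position; "tool_rot": TCP orientation; "force": force on the tool from outside, world axes, zero at the start; "ft_torque": the same for the moment, N m; "gripper_width": finger opening in m; "grasp_force": force on a finger pad.
Only numpy, scipy, OpenCV 4.12 (cv2) and the standard library are available. Lean on these libraries where they do the work, as an engineer would, in place of code of your own. Each camera call takes 0.05 s, during which the arm holds its last target. There are 200 camera calls.

## Working session

There is one attempt and no reset: what is moved stays moved. The work goes in short steps, Python scripts to look and compute and a tool call to move; the robot and the scene stay as the last step left them, time stands still between calls to the robot, and variables do not carry over. Pictures are saved under pics/ and viewed, at most 10 in all, crops included, and the job is handed in when it is done.

Besides the shell and the picture viewer there is one more tool, called after ">>>" by a JSON object that holds its "op" and its "data", one argument or row to a line. step_arm: Moves the arm, as the interface text tells. Its arguments: {"type":"object","properties":{"commands":{"type":"array"},"newtons":{"type":"number"}},"required":["commands"]}

```bash
mkdir -p pics; cat > h.py <<'E'
import numpy as np, cv2
from rig import monitor, eyes, ticket, models
def snap(cam,fn=None):
    c=eyes.camera(cam)
    if fn: cv2.imwrite('pics/'+fn,c['color'][:,:,::-1])
    return c
def ray(c,uv,z):
    E=np.array(c['extrinsics']);R=E[:3,:3];t=E[:3,3];o=-R.T@t
    d=R.T@np.array([(uv[0]-c['cx'])/c['fx'],(uv[1]-c['cy'])/c['fy'],1]);return o+d*(z-o[2])/d[2]
def proj(c,p):
    E=np.array(c['extrinsics']);q=E[:3,:3]@np.array(p)+E[:3,3];return np.array([c['fx']*q[0]/q[2]+c['cx'],c['fy']*q[1]/q[2]+c['cy']])
E
python3 - <<'E'
from h import *
np.set_printoptions(precision=3,suppress=True)
for cam in('top','side'):
    c=snap(cam,cam+'0.png');E=np.array(c['extrinsics']);print(cam,c['fx'],-E[:3,:3].T@E[:3,3],E[:3,:3].tolist())
    for n in['jig','fence','short_hole','long_hole','stop_pin','short_carton','long_carton','calculator','glue_stick','stapler']:
        print(n,[(np.round(d['position']),round(d['confidence'],2)) for d in models.spot_in(n,cam)][:4])
s=monitor.state();print(s)
E
```

```text
top 425.50915484247594 [0.459 0.012 1.526] [[0.013344842732056938, -0.9998351713952561, -0.012310370159994793], [-0.9963076658407531, -0.012251501401029588, -0.08497608899197177], [0.08481126198452428, 0.013398908703323165, -0.9963069401977248]]
jig [(array([290., 235.]), 0.69)]
fence [(array([294., 218.]), 0.71)]
short_hole [(array([290., 236.]), 0.65)]
long_hole [(array([290., 235.]), 0.91)]
stop_pin [(array([262., 222.]), 0.36)]
short_carton [(array([411., 236.]), 0.85), (array([418., 194.]), 0.84), (array([375., 235.]), 0.72)]
long_carton [(array([205., 229.]), 0.79), (array([290., 234.]), 0.58), (array([299., 221.]), 0.21)]
calculator [(array([158., 204.]), 0.9)]
glue_stick [(array([291., 232.]), 0.31)]
stapler [(array([315., 171.]), 0.73)]
side 480.55183043247223 [0.196 1.169 1.047] [[-0.9475251543084294, -0.3196391033940052, 0.0051889820065162745], [-0.2080571595092196, 0.6042701235083043, -0.769135772287451], [0.24271032184425662, -0.7298550961778204, -0.6390643459414102]]
jig [(array([301., 218.]), 0.65)]
fence [(array([290., 203.]), 0.51)]
short_hole [(array([300., 212.]), 
[... 195 characters left out ...]
ton [(array([276., 267.]), 0.87)]
calculator [(array([206., 316.]), 0.63)]
glue_stick [(array([269., 150.]), 0.51)]
stapler [(array([253., 186.]), 0.64)]
{'time_s': 1.1, 'joint_pos': array([-1.207,  0.411, -0.013,  1.596,  0.006,  1.134, -0.082]), 'dq': array([ 0.   ,  0.001, -0.001,  0.   , -0.   , -0.   , -0.001]), 'joint_efforts': array([  0.   , -60.044,   0.681, -29.975,   0.014,   0.002,   0.   ]), 'ee_pos': array([0.262, 0.568, 0.231]), 'tool_rot': array([[-0.908,  0.418,  0.   ],
       [ 0.418,  0.908,  0.   ],
       [-0.   ,  0.   , -1.   ]]), 'force': array([0.459, 0.685, 0.884]), 'ft_torque': array([0.014, 0.014, 0.   ]), 'grasp_force': 0.0, 'gripper_width': 0.08560925340722372}
```

View pics/top0.png

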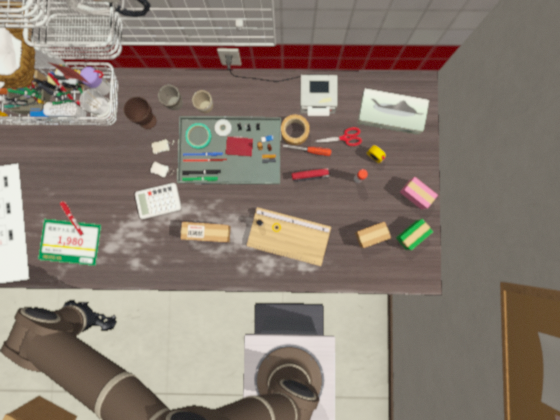

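View pics/side0.png

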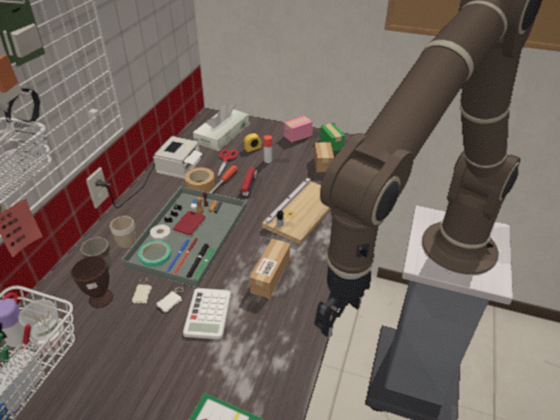

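Both views show:
- The jig is at top (290,236), with the pin at (259,222) in the plain hole and the yellow ring at (277,227).
- Short-carton candidates are plain brown (374,235), pink (420,193) and green (416,235). The long labelled one is at (205,232).
- I choose the plain brown one at (374,235) and will check it in a close crop.

```bash
python3 - <<'E'
from h import *
im=cv2.imread('pics/top0.png')
cv2.imwrite('pics/crop0.png',cv2.resize(im[195:275,240:440],None,fx=4,fy=4,interpolation=cv2.INTER_CUBIC))
hsv=cv2.cvtColor(im,cv2.COLOR_BGR2HSV)
print(hsv[227,274:281].tolist(), hsv[240,290],hsv[235,374],hsv[250,300])
E
```

```text
[[21, 124, 211], [18, 109, 162], [16, 92, 108], [16, 101, 129], [20, 127, 186], [24, 178, 223], [24, 197, 233]] [ 19  92 227] [ 20  86 232] [ 20  92 224]
```

View pics/crop0.png

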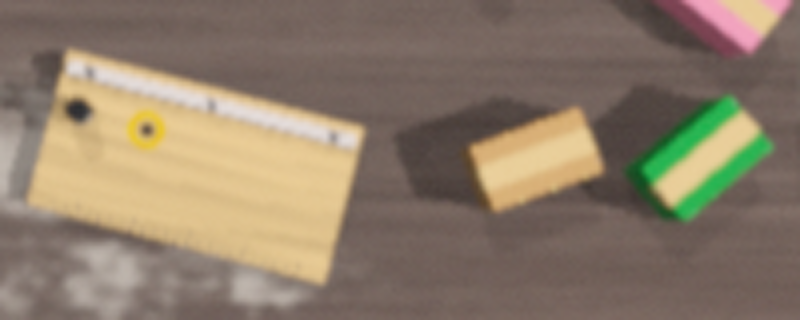

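The crop shows a plain brown, unlabelled carton at top (374,235), beside the green one. Board corners and the ring are clear.

```bash
cat > fit.py <<'E'
from h import *
from scipy.optimize import minimize
S=8
def hullpts(c,x,y,a,dx,dy,z0,z1):
    R=np.array([[np.cos(a),-np.sin(a)],[np.sin(a),np.cos(a)]])
    P=[np.r_[R@[sx*dx/2,sy*dy/2]+[x,y],z] for sx in(-1,1) for sy in(-1,1) for z in(z0,z1)]
    return np.array([proj(c,p) for p in P])
def mask(c,near,lo,hi,r=60,thr=None):
    im=c['color'][:,:,::-1].copy();hsv=cv2.cvtColor(im,cv2.COLOR_BGR2HSV)
    m=cv2.inRange(hsv,np.array(lo),np.array(hi))
    m=cv2.morphologyEx(m,cv2.MORPH_CLOSE,np.ones((3,3),np.uint8))
    n,l,st,ce=cv2.connectedComponentsWithStats(m)
    k=l[int(near[1]),int(near[0])];assert k>0
    return (l==k).astype(np.uint8)
def fit(items,x0,dims,fill=True):
    D=[]
    for c,m in items:
        if fill:
            cn=max(cv2.findContours(m,cv2.RETR_EXTERNAL,cv2.CHAIN_APPROX_NONE)[0],key=len)
            m=cv2.fillPoly(np.zeros_like(m),[cv2.convexHull(cn)],1)
        D.append((c,cv2.resize(m,None,fx=S,fy=S,interpolation=cv2.INTER_NEAREST)))
    def cost(p):
        s=0
        for c,M in D:
            h=cv2.convexHull(((hullpts(c,*p,*dims)+.5)*S-.5).round().astype(np.int32))
            s+=np.count_nonzero(M!=cv2.fillConvexPoly(np.zeros_like(M),h,1))/M.sum()
        return s
    sim=np.array([x0]*4,float);sim[1,0]+=.015;sim[2,1]+=.015;sim[3,2]+=.1
    r=minimize(cost,x0,method='Nelder-Mead',options=dict(initial_simplex=sim,xatol=1e-4,fatol=1e-5));return r.x,r.fun
E
cat > f1.py <<'E'
from fit import *
np.set_printoptions(precision=4,suppress=True)
ct=snap('top');cs=snap('side')
lo,hi=(10,50,150),(30,200,255)
for nm,pt,ps,dims,z in(('carton',(374,235),(324,157),(.058,.1,0,.065),.065),('board',(290,240),(310,215),(.14,.27,.005,.025),.025)):
    g=ray(ct,pt,z)
    for lab,its in(('top',[(ct,pt)]),('side',[(cs,ps)]),('both',[(ct,pt),(cs,ps)])):
        try:
            ms=[(c,mask(c,p,lo if nm!='board' else (0,0,150),hi if nm!='board' else(40,200,255))) for c,p in its]
            print(nm,lab,[int(m.sum()) for _,m in ms],fit(ms,[g[0],g[1],-.24 if nm=='board' else .3 +0],dims))
        except Exception as e: print(nm,lab,repr(e))
print('ring',ray(ct,(240+147.5/4-.5,195+130.5/4-.5),.025),'knob',ray(ct,(240+78.5/4-.5,195+110.5/4-.5),.077))
for n in('short_carton','stop_pin'): print([d['position'] for d in models.spot_in(n,'side')])
E
python3 f1.py
```

```text
carton top [542] (array([ 0.5076, -0.2903,  0.3992]), np.float64(0.10021269633507854))
carton side [250] (array([ 0.5233, -0.3424,  0.2897]), np.float64(0.8366005535055351))
carton both [542, 250] (array([ 0.5087, -0.291 ,  0.3426]), np.float64(1.0439840082301346))
board top [4863] (array([ 0.4727,  0.0239, -0.0903]), np.float64(0.5386275628554325))
board side [1969] (array([ 0.5019, -0.0032, -0.2495]), np.float64(0.1699271112600536))
board both [4863, 1969] (array([ 0.5011, -0.    , -0.2385]), np.float64(0.732015196315231))
ring [0.5288 0.0499 0.025 ] knob [0.5427 0.1077 0.077 ]
[[298.4, 127.8], [335.1, 136.2], [321.7, 152.5]]
[]
```

```bash
sed -i "s/(0,0,150),hi if nm!='board' else(40,200,255)/(8,65,110),hi if nm!='board' else(30,230,255)/; s/^lo,hi=.*/lo,hi=(8,65,110),(30,230,255)/; s/(324,157)/(322,150)/" f1.py; sed -i "/^print('ring/,\$d" f1.py
cat >> f1.py <<'E'
V=[]
for c,a in((ct,(240,195)),(cs,(240,120))):
    im=c['color'][:,:,::-1].copy();
    h=cv2.inRange(cv2.cvtColor(im,cv2.COLOR_BGR2HSV),lo,hi)
    o=im.copy();o[h==0]//=3
    V.append(cv2.resize(o[a[1]:a[1]+100 if c is ct else a[1]+145,a[0]:a[0]+(200 if c is ct else 145)],(580,290 if c is ct else 580) if c is ct else (580,580),interpolation=cv2.INTER_CUBIC))
cv2.imwrite('pics/m1.png',cv2.hconcat([cv2.resize(V[1],(500,500)),cv2.copyMakeBorder(cv2.resize(V[0],(300,150)),0,350,0,0,cv2.BORDER_CONSTANT)]))
E
python3 f1.py
```

```text
carton top [615] (array([ 0.5065, -0.2899,  0.4418]), np.float64(0.1313953488372093))
carton side [443] (array([ 0.5075, -0.2853,  0.3405]), np.float64(0.13959221748400852))
carton both [615, 443] (array([ 0.5083, -0.2898,  0.3635]), np.float64(0.30255569122824416))
board top [2940] (array([ 0.4984,  0.0042, -0.2564]), np.float64(0.10319979568009341))
board side [1926] (array([ 0.4997,  0.0128, -0.2569]), np.float64(0.1604925937766411))
board both [2940, 1926] (array([ 0.4996,  0.0113, -0.2561]), np.float64(0.2668833133268536))
```

View pics/m1.png

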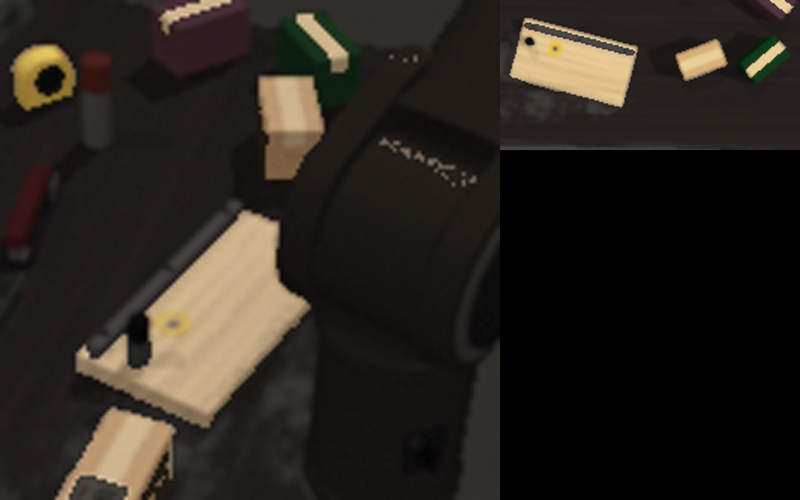

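>>> {"op": "step_arm", "data": {
  "commands": [0,0,-0.09,-0.135,-0.09,0.03,0.0854,0,0,-0.18,-0.27,-0.18,0.06,0.0854,0,0,-0.18,-0.36,-0.24,0.08,0.0854,0,0,-0.18,-0.449,-0.301,0.1,0.0854,0,0,-0.18,-0.449,-0.301,0.1,0.0854]
}}

```text
time_s: 2.02
ee_pos: [0.423, 0.3039, 0.1745]
tool_rot: [[-0.968, 0.249, 0.001], [0.249, 0.968, 0.001], [-0.001, 0.001, -1.0]]
force: [0.9, -0.2, 0.2]
gripper_width: 0.0855
grasp_force: 0.0
```

>>> {"op": "step_arm", "data": {
  "commands": [0,0,0,0,0,0,0.0854,0,0,0,0,0,0,0.0854,0,0,0,0,0,0,0.0854,0,0,0,0,0,0,0.0854,0,0,0,0,0,0,0.0854]
}}

```text
time_s: 2.65
ee_pos: [0.4216, 0.3063, 0.1745]
tool_rot: [[-0.969, 0.248, 0.0], [0.248, 0.969, 0.0], [0.0, 0.0, -1.0]]
force: [-0.2, -1.3, 0.9]
gripper_width: 0.0855
grasp_force: 0.0
```

>>> {"op": "step_arm", "data": {
  "commands": [0,0,0,-0.04,-0.04,0.01,0.0854,0,0,0,-0.08,-0.08,0.02,0.0854,0,0,0,-0.12,-0.12,0.03,0.0854,0,0,0,-0.168,-0.163,0.044,0.0854,0,0,0,-0.168,-0.163,0.044,0.0854]
}}

```text
time_s: 3.28
ee_pos: [0.5457, 0.1006, 0.1296]
tool_rot: [[-0.967, 0.256, -0.0], [0.256, 0.967, -0.003], [-0.001, -0.003, -1.0]]
force: [-1.0, 0.9, 0.3]
gripper_width: 0.0854
grasp_force: 0.0
```

```bash
sed -i "/^V=/,\$d" f1.py
cat >> f1.py <<'E'
print(monitor.state()['ee_pos'])
im=cs['color'][:,:,::-1]
print('tcp px',proj(cs,monitor.state()['ee_pos']))
p=proj(cs,[.544,.107,.06]);u,v=int(p[0])-50,int(p[1])-50;print(u,v)
cv2.imwrite('pics/s2.png',cv2.resize(im[v:v+100,u:u+120],None,fx=5,fy=5,interpolation=cv2.INTER_CUBIC))
E
python3 f1.py
```

```text
carton top [621] (array([ 0.5052, -0.2903,  0.4265]), np.float64(0.1348583460949464))
carton side [481] (array([ 0.5066, -0.2851,  0.351 ]), np.float64(0.053070068359375))
carton both [621, 481] (array([ 0.5076, -0.2888,  0.3837]), np.float64(0.21854357405424482))
board top [4748] (array([ 0.4832,  0.0163, -0.194 ]), np.float64(0.6853989715513713))
board side [2231] (array([ 0.5004,  0.0102, -0.2531]), np.float64(0.07333804639570553))
board both [4748, 2231] (array([ 0.5001,  0.0098, -0.2534]), np.float64(0.7599470550287349))
[0.5442 0.1054 0.1301]
tcp px [280.9303 196.9503]
230 164
```

View pics/s2.png

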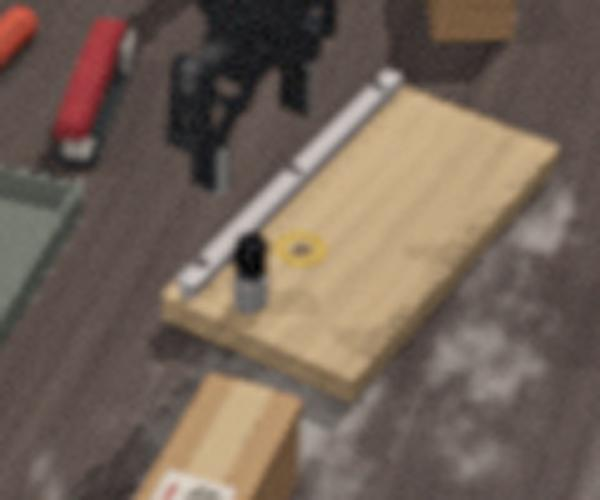

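```bash
python3 - <<'E'
from h import *
c=snap('side')
f=lambda u,v:(230+(u+.5)/5-.5,164+(v+.5)/5-.5)
print('knob',ray(c,f(252,257),.064),'ring',ray(c,f(301,249),.025))
a=-.252;R=np.array([[np.cos(a),-np.sin(a)],[np.sin(a),np.cos(a)]])
for o in([.4984,.0042],[.5003,.0102]): print('long',R@[.02,.11]+o,'short',R@[.02,.05]+o)
E
```

```text
knob [0.5440954  0.11305888 0.064     ] ring [0.5305123 0.0534969 0.025    ]
long [0.54519586 0.1057389 ] short [0.53023538 0.04763396]
long [0.54709586 0.1117389 ] short [0.53213538 0.05363396]
```

>>> {"op": "step_arm", "data": {
  "commands": [0,0,0,0,0.004,0.03,0.0854,0,0,0,0,0.004,0.06,0.0854,0,0,0,0,0.004,0.085,0.0854,0,0,0,0,0.004,0.085,0.0854,0,0,0,0,0.004,0.085,0.05]
}}

```text
time_s: 4.05
ee_pos: [0.5454, 0.1111, 0.0465]
tool_rot: [[-0.969, 0.247, 0.001], [0.247, 0.969, 0.001], [-0.001, 0.001, -1.0]]
force: [0.2, 0.8, 0.1]
gripper_width: 0.0699
grasp_force: 0.0
```

>>> {"op": "step_arm", "data": {
  "commands": [0,0,0,0,0,0,0.035,0,0,0,0,0,0,0.025,0,0,0,0,0,0,0.015,0,0,0,0,0,0,0.015,0,0,0,0,0,0,0.015],
  "newtons": 20
}}

```text
time_s: 4.68
ee_pos: [0.5456, 0.1098, 0.0461]
tool_rot: [[-0.968, 0.249, 0.001], [0.249, 0.968, 0.0], [-0.001, 0.001, -1.0]]
force: [-0.8, -0.1, 5.8]
gripper_width: 0.0211
grasp_force: 20.3
```

>>> {"op": "step_arm", "data": {
  "commands": [0,0,0,0,0,0,0.01,0,0,0,0,0,-0.01,0.01,0,0,0,0,0,-0.02,0.01,0,0,0,0,0,-0.035,0.01,0,0,0,0,0,-0.035,0.01],
  "newtons": 50
}}

```text
time_s: 5.3
ee_pos: [0.5461, 0.11, 0.0821]
tool_rot: [[-0.968, 0.249, 0.003], [0.249, 0.968, 0.001], [-0.002, 0.002, -1.0]]
force: [0.4, 0.3, -1.4]
gripper_width: 0.0204
grasp_force: 48.9
```

>>> {"op": "step_arm", "data": {
  "commands": [0,0,0,0,-0.02,0,0.01,0,0,0,0,-0.04,0,0.01,0,0,0,0,-0.06,0,0.01,0,0,0,0,-0.06,0,0.01,0,0,0,0,-0.06,0,0.01]
}}

```text
time_s: 5.92
ee_pos: [0.5303, 0.0517, 0.0805]
tool_rot: [[-0.968, 0.25, 0.0], [0.25, 0.968, 0.001], [-0.0, 0.001, -1.0]]
force: [-0.0, 0.2, -0.9]
gripper_width: 0.0208
grasp_force: 49.0
```

```bash
python3 - <<'E'
from h import *
print(monitor.state()['ee_pos'],monitor.state()['force'])
c=snap('side');im=c['color'][:,:,::-1]
p=proj(c,[.53,.05,.05]);u,v=int(p[0])-40,int(p[1])-45;print(u,v)
A=cv2.resize(im[v:v+80,u:u+80],(560,560),interpolation=cv2.INTER_CUBIC)
cv2.imwrite('pics/s3.png',A)
s=monitor.state()['ee_pos']
print('pred shank tip',(proj(c,[s[0],s[1],s[2]+.019-.039-.024])-[u,v]+.5)*7,'short top',(proj(c,[.531,.052,.025])-[u,v]+.5)*7)
E
```

```text
[0.5303131  0.05174792 0.0804968 ] [-0.01037171  0.20103363 -0.85478496]
250 161
pred shank tip [283.7591897  349.81683737] short top [282.07701555 368.04527201]
```

View pics/s3.png

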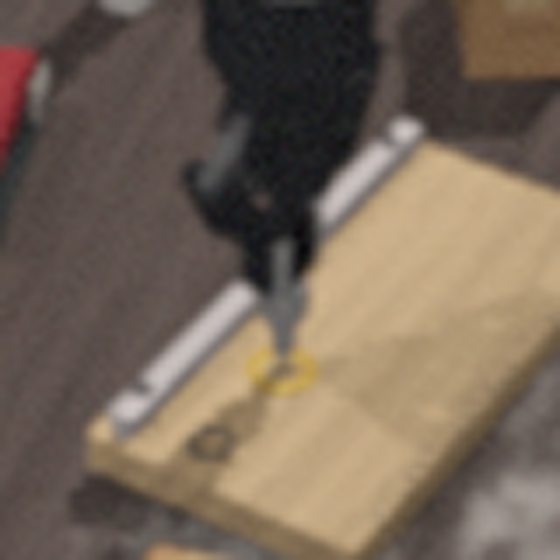

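The picture shows the pin hanging above the ring: shank tip at crop (285,353), ring at (283,371). They are aligned to within about 1–2 mm, so I lower it gently.

>>> {"op": "step_arm", "data": {
  "commands": [0,0,0,0,0,0.006,0.01,0,0,0,0,0,0.012,0.01,0,0,0,0,0,0.016,0.01,0,0,0,0,0,0.02,0.01,0,0,0,0,0,0.02,0.01]
}}

```text
time_s: 6.6
ee_pos: [0.5301, 0.0515, 0.0601]
tool_rot: [[-0.968, 0.249, -0.0], [0.249, 0.968, -0.0], [0.0, -0.0, -1.0]]
force: [1.3, -0.6, -1.1]
gripper_width: 0.0204
grasp_force: 49.0
```

>>> {"op": "step_arm", "data": {
  "commands": [0,0,0,0,0,0.004,0.01,0,0,0,0,0,0.008,0.01,0,0,0,0,0,0.012,0.01,0,0,0,0,0,0.015,0.01,0,0,0,0,0,0.016,0.01]
}}

```text
time_s: 7.22
ee_pos: [0.5306, 0.0515, 0.0461]
tool_rot: [[-0.968, 0.25, 0.001], [0.25, 0.968, 0.0], [-0.001, 0.001, -1.0]]
force: [-7.3, -2.0, 28.6]
gripper_width: 0.0206
grasp_force: 51.9
```

>>> {"op": "step_arm", "data": {
  "commands": [0,0,0,0,0,-0.001,0.03,0,0,0,0,0,-0.001,0.06,0,0,0,0,0,-0.001,0.06,0,0,0,0,0,-0.03,0.06,0,0,0,0,0,-0.08,0.06],
  "newtons": 30
}}

```text
time_s: 7.85
ee_pos: [0.5287, 0.0515, 0.1236]
tool_rot: [[-0.969, 0.249, -0.004], [0.249, 0.969, -0.001], [0.004, -0.002, -1.0]]
force: [1.4, 0.3, -0.3]
gripper_width: 0.0599
grasp_force: 0.0
```

```bash
cat > v4.py <<'E'
from h import *
st=monitor.state();print(st['ee_pos'],st['tool_rot'].tolist(),st['joint_pos'])
c=snap('side');im=c['color'][:,:,::-1]
t=snap('top')
p=proj(c,[.53,.05,.05]);u,v=int(p[0])-50,int(p[1])-35;print(u,v)
A=cv2.resize(im[v:v+80,u:u+80],(560,560),interpolation=cv2.INTER_CUBIC)
cv2.imwrite('pics/s4.png',A)
E
python3 v4.py; python3 f1.py | grep -v 'board top\|board both'
```

```text
[0.5286953  0.05152537 0.12355897] [[-0.9685171576152286, 0.24890807278554994, -0.004391663363870167], [0.24891446642066742, 0.968524989341172, -0.000966140878325262], [0.004012955448618938, -0.002028872560248354, -0.9999898898812437]] [-0.30584257  0.37839348  0.14773327  1.94273758 -0.07345975  0.83004973
  1.20068117]
240 171
carton top [621] (array([ 0.5062, -0.29  ,  0.4216]), np.float64(0.13494536042944785))
carton side [467] (array([ 0.5065, -0.2857,  0.3546]), np.float64(0.05718934184675835))
carton both [621, 467] (array([ 0.5076, -0.2888,  0.3837]), np.float64(0.21742238254366192))
board side [2239] (array([ 0.5003,  0.0093, -0.2549]), np.float64(0.07257599076567911))
[0.5307 0.0518 0.1251]
tcp px [290.5449 188.7125]
230 164
```

View pics/s4.png

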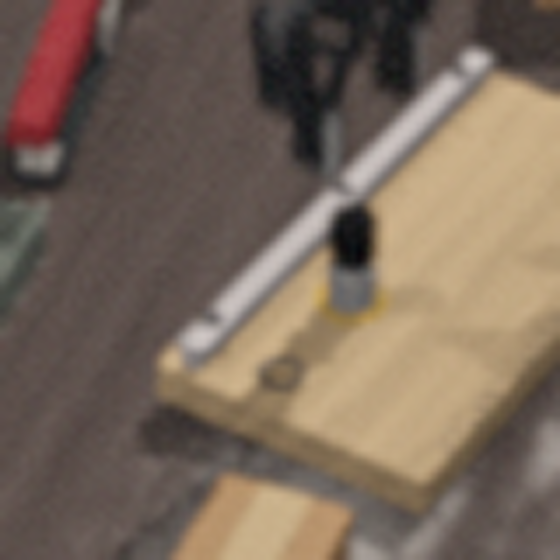

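The picture shows the pin upright on the yellow ring at crop (352,260), sleeve down on the board and the fingers clear. Now I go to the short carton.

>>> {"op": "step_arm", "data": {
  "commands": [0,0,-0.18,-0.005,-0.02,-0.03,0.0854,0,0,-0.36,-0.015,-0.07,-0.04,0.0854,0,0,-0.54,-0.025,-0.12,-0.04,0.0854,0,0,-0.72,-0.035,-0.18,-0.04,0.0854,0,0,-0.9,-0.045,-0.24,-0.04,0.0854]
}}

```text
time_s: 8.68
ee_pos: [0.5139, -0.1864, 0.1629]
tool_rot: [[-0.804, -0.595, -0.002], [-0.595, 0.804, 0.001], [0.001, 0.002, -1.0]]
force: [1.2, 0.3, -0.2]
gripper_width: 0.0854
grasp_force: 0.0
```

```bash
cat > go.py <<'E'
import sys
from h import *
# go.py x y z tool_y_angle_deg : remaining move in the tool's axes
s=monitor.state();R=np.array(s['tool_rot']);x,y,z,a=map(float,sys.argv[1:])
cur=np.degrees(np.arctan2(R[1,1],R[0,1]));w=(a-cur+180)%360-180
print('cur',s['ee_pos'].round(4),'ang',cur.round(2),'wz',round(-np.radians(w),3),'shift',(R.T@(np.array([x,y,z])-s['ee_pos'])).round(4),'F',s['force'].round(1),'j',s['joint_pos'].round(2),'w',round(s['gripper_width'],4),'t',s['time_s'])
E
python3 go.py .505 -.287 .16 200.3
```

```text
cur [ 0.5139 -0.1864  0.1629] ang 126.48 wz -1.288 shift [ 0.0669 -0.0756  0.0028] F [ 1.2  0.3 -0.2] j [ 0.21  0.35  0.07  1.87 -0.03  0.93  2.49] w 0.0854 t 8.675
```

The last joint runs towards its limit this way, so I use the half-turned equivalent (20.3°).

>>> {"op": "step_arm", "data": {
  "commands": [0,0,0.18,0.01,-0.015,0,0.0854,0,0,0.36,0.025,-0.03,0,0.0854,0,0,0.54,0.045,-0.05,0,0.0854,0,0,0.72,0.067,-0.076,0,0.0854,0,0,0.9,0.067,-0.076,0,0.0854]
}}

```text
time_s: 9.3
ee_pos: [0.5037, -0.289, 0.1627]
tool_rot: [[-0.961, 0.276, -0.003], [0.276, 0.961, -0.001], [0.002, -0.002, -1.0]]
force: [0.5, 0.2, 0.1]
gripper_width: 0.0854
grasp_force: 0.0
```

>>> {"op": "step_arm", "data": {
  "commands": [0,0,0.18,0,0,0,0.0854,0,0,0.36,0,0,0,0.0854,0,0,0.54,0,0,0.01,0.0854,0,0,0.72,0,0,0.02,0.0854,0,0,0.9,0,0,0.02,0.0854]
}}

```text
time_s: 9.93
ee_pos: [0.5042, -0.2853, 0.1419]
tool_rot: [[-0.385, 0.923, -0.004], [0.923, 0.385, 0.001], [0.003, -0.003, -1.0]]
force: [-0.1, 0.4, -0.9]
gripper_width: 0.0857
grasp_force: 0.0
```

```bash
python3 go.py .505 -.287 .14 20.3; python3 - <<'E'
from h import *
c=snap('side');im=c['color'][:,:,::-1]
p=proj(c,[.505,-.287,.08]);u,v=int(p[0])-40,int(p[1])-40;print(u,v)
A=cv2.resize(im[v:v+80,u:u+80],(480,480),interpolation=cv2.INTER_CUBIC)
c=snap('top');im=c['color'][:,:,::-1];p=proj(c,[.505,-.287,.08]);u,v=int(p[0])-40,int(p[1])-40
B=cv2.resize(im[v:v+80,u:u+80],(300,300),interpolation=cv2.INTER_CUBIC)
cv2.imwrite('pics/s5.png',cv2.hconcat([A,cv2.copyMakeBorder(B,0,180,0,0,cv2.BORDER_CONSTANT)]))
E
```

```text
cur [ 0.5042 -0.2853  0.1419] ang 22.65 wz 0.041 shift [-0.0018  0.0001  0.0019] F [-0.1  0.4 -0.9] j [ 0.06  0.46  0.49  1.83 -0.26  0.92  1.07] w 0.0857 t 9.925
285 105
```

View pics/s5.png

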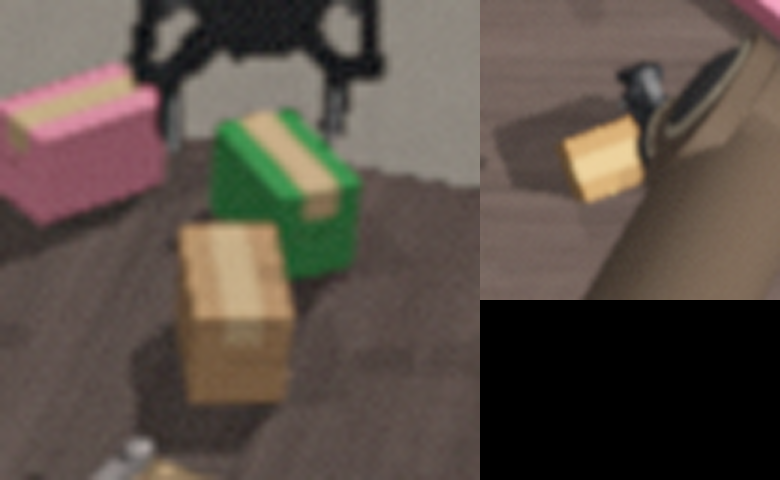

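The tips straddle the brown carton in the side view: tips at crop (172,145) and (335,130), carton centred at about (235,270). I go down.

>>> {"op": "step_arm", "data": {
  "commands": [0,0,0.04,-0.002,0,0.02,0.0854,0,0,0.04,-0.002,0,0.04,0.0854,0,0,0.04,-0.002,0,0.055,0.0854,0,0,0.04,-0.002,0,0.07,0.0854,0,0,0.04,-0.002,0,0.07,0.0854]
}}

```text
time_s: 10.65
ee_pos: [0.5055, -0.2876, 0.073]
tool_rot: [[-0.354, 0.935, -0.002], [0.935, 0.354, 0.001], [0.002, -0.002, -1.0]]
force: [-0.0, 1.0, 0.0]
gripper_width: 0.0855
grasp_force: 0.0
```

>>> {"op": "step_arm", "data": {
  "commands": [0,0,0,0,0,0.015,0.0854,0,0,0,0,0,0.03,0.0854,0,0,0,0,0,0.045,0.0854,0,0,0,0,0,0.05,0.0854,0,0,0,0,0,0.05,0.075]
}}

```text
time_s: 11.28
ee_pos: [0.5061, -0.2879, 0.024]
tool_rot: [[-0.353, 0.936, -0.001], [0.936, 0.353, 0.0], [0.001, -0.001, -1.0]]
force: [1.0, 0.1, -0.3]
gripper_width: 0.0752
grasp_force: 0.0
```

>>> {"op": "step_arm", "data": {
  "commands": [0,0,0,0,0,0,0.065,0,0,0,0,0,0,0.055,0,0,0,0,0,0,0.05,0,0,0,0,0,0,0.05,0,0,0,0,0,0,0.05],
  "newtons": 30
}}

```text
time_s: 11.9
ee_pos: [0.5069, -0.2881, 0.0251]
tool_rot: [[-0.353, 0.935, 0.001], [0.935, 0.353, -0.0], [-0.001, 0.001, -1.0]]
force: [1.0, 0.3, 5.8]
gripper_width: 0.0578
grasp_force: 33.8
```

```bash
python3 go.py .505 -.287 .12 20.3;
```

```text
cur [ 0.5069 -0.2881  0.0251] ang 20.7 wz 0.007 shift [ 0.0016 -0.0013 -0.0949] F [1.  0.3 5.8] j [ 0.13  0.62  0.42  1.9  -0.38  0.7   1.13] w 0.0578 t 11.9
```

>>> {"op": "step_arm", "data": {
  "commands": [0,0,0,0,0,0,0.04,0,0,0,0,0,-0.015,0.04,0,0,0,0,0,-0.04,0.04,0,0,0,0,0,-0.07,0.04,0,0,0,0,0,-0.095,0.04],
  "newtons": 45
}}

```text
time_s: 12.52
ee_pos: [0.5059, -0.2879, 0.1209]
tool_rot: [[-0.353, 0.936, -0.0], [0.936, 0.353, 0.0], [0.0, -0.0, -1.0]]
force: [0.5, 0.2, -2.2]
gripper_width: 0.0581
grasp_force: 49.0
```

```bash
python3 go.py .498 -.0274 .12 -14.44; sed -n 1,1p /dev/null
```

```text
cur [ 0.5059 -0.2879  0.1209] ang 20.68 wz 0.613 shift [0.2465 0.0846 0.0009] F [ 0.5  0.2 -2.2] j [ 0.07  0.49  0.49  1.84 -0.29  0.88  1.06] w 0.0581 t 12.525
```

>>> {"op": "step_arm", "data": {
  "commands": [0,0,0.1,0.04,0.014,0,0.04,0,0,0.25,0.09,0.031,0,0.04,0,0,0.4,0.14,0.048,0,0.04,0,0,0.55,0.19,0.065,0,0.04,0,0,0.613,0.23,0.079,0,0.04]
}}

```text
time_s: 13.15
ee_pos: [0.4982, -0.0424, 0.1198]
tool_rot: [[0.251, 0.968, -0.001], [0.968, -0.251, 0.001], [0.001, -0.001, -1.0]]
force: [1.1, -0.1, -1.8]
gripper_width: 0.0577
grasp_force: 49.2
```

>>> {"op": "step_arm", "data": {
  "commands": [0,0,0,0,0,0,0.04,0,0,0,0,0,0,0.04,0,0,0,0,0,0,0.04,0,0,0,0,0,0,0.04,0,0,0,0,0,0,0.04]
}}

```text
time_s: 13.78
ee_pos: [0.4989, -0.0456, 0.1195]
tool_rot: [[0.25, 0.968, -0.0], [0.968, -0.25, -0.0], [-0.0, -0.0, -1.0]]
force: [0.8, 0.8, -1.8]
gripper_width: 0.0573
grasp_force: 49.2
```

```bash
python3 go.py .498 -.0274 .12 -14.44; python3 - <<'E'
from fit import *
c=snap('side');im=c['color'][:,:,::-1]
p=proj(c,[.5,.0,.08]);u,v=int(p[0])-45,int(p[1])-45;print(u,v)
cv2.imwrite('pics/s6.png',cv2.resize(im[v:v+90,u:u+90],(580,580),interpolation=cv2.INTER_CUBIC))
E
```

```text
cur [ 0.4989 -0.0456  0.1195] ang -14.51 wz -0.001 shift [ 0.0174 -0.0054 -0.0005] F [ 0.8  0.8 -1.8] j [-0.52  0.39  0.65  2.04 -0.32  0.81  0.06] w 0.0573 t 13.775
259 147
```

View pics/s6.png

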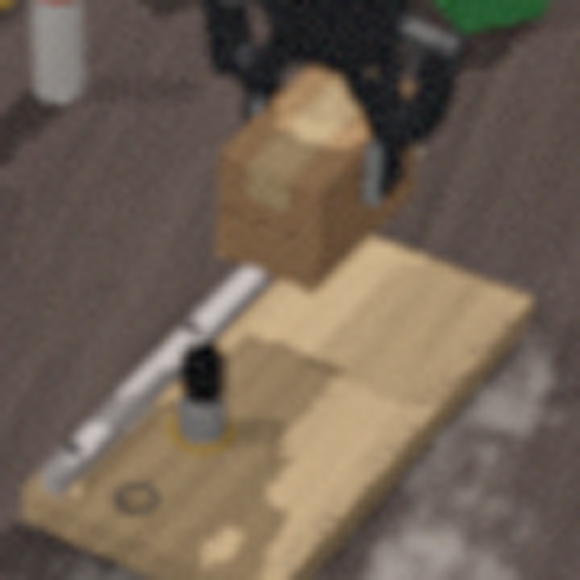

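The carton hangs flat and square, clear of fence and pin; its near bottom corners are at crop (218,250) and (312,288). I move in and lower it.

>>> {"op": "step_arm", "data": {
  "commands": [0,0,0,0.008,-0.004,0.01,0.04,0,0,0,0.015,-0.004,0.03,0.04,0,0,0,0.015,-0.004,0.05,0.04,0,0,0,0.015,-0.004,0.064,0.04,0,0,0,0.015,-0.004,0.064,0.04]
}}

```text
time_s: 14.45
ee_pos: [0.4979, -0.0292, 0.0543]
tool_rot: [[0.249, 0.968, -0.002], [0.968, -0.249, -0.0], [-0.001, -0.002, -1.0]]
force: [0.4, 0.4, -2.3]
gripper_width: 0.0576
grasp_force: 49.1
```

```bash
cat > jig.py <<'E'
from h import *
s=monitor.state();a=-.252;R=np.array([[np.cos(a),-np.sin(a)],[np.sin(a),np.cos(a)]])
print('tcp jig mm',(R.T@(s['ee_pos'][:2]-[.499,.0085])*1e3).round(1),'z',s['ee_pos'][2].round(4),'F jig',(R.T@s['force'][:2]).round(1),s['force'][2].round(1),'T',s['ft_torque'].round(2),'rot',np.array(s['tool_rot'])[:,1].round(4),'grip',round(s['grasp_force'],1),'t',s['time_s'])
E
python3 jig.py; python3 - <<'E'
from h import *
c=snap('side')
a=-.252;R=np.array([[np.cos(a),-np.sin(a)],[np.sin(a),np.cos(a)]])
f=lambda u,v:(259+(u+.5)*90/580-.5,147+(v+.5)*90/580-.5)
for p in((218,250),(312,288)): print((R.T@(ray(c,f(*p),.0945)[:2]-[.499,.0085])*1e3).round(1))
E
```

```text
tcp jig mm [  8.3 -36.8] z 0.0543 F jig [0.3 0.5] -2.3 T [-0.02  0.    0.03] rot [ 0.9684 -0.2493 -0.0022] grip 49.1 t 14.45
[44.1 -1.4]
[-10.6  -1. ]
```

>>> {"op": "step_arm", "data": {
  "commands": [0,0,0,0,0,0.001,0.04,0,0,0,0,0,0.002,0.04,0,0,0,0,0,0.003,0.04,0,0,0,0,0,0.004,0.04,0,0,0,0,0,0.0045,0.04]
}}

```text
time_s: 15.12
ee_pos: [0.4988, -0.0293, 0.0509]
tool_rot: [[0.249, 0.968, -0.0], [0.968, -0.249, 0.0], [0.0, -0.0, -1.0]]
force: [-1.4, -0.2, -2.7]
gripper_width: 0.0573
grasp_force: 49.1
```

```bash
python3 jig.py
```

```text
tcp jig mm [  9.2 -36.6] z 0.0509 F jig [-1.3 -0.5] -2.7 T [ 0.02  0.05 -0.02] rot [ 0.9685 -0.2492 -0.    ] grip 49.1 t 15.125
```

>>> {"op": "step_arm", "data": {
  "commands": [0,0,0,0,0,0.0003,0.04,0,0,0,0,0,0.0006,0.04,0,0,0,0,0,0.001,0.04,0,0,0,0,0,0.001,0.04,0,0,0,0,0,0.001,0.04]
}}

```text
time_s: 15.75
ee_pos: [0.4988, -0.0293, 0.0501]
tool_rot: [[0.249, 0.968, 0.0], [0.968, -0.249, 0.0], [0.0, 0.0, -1.0]]
force: [-1.4, -0.1, 2.1]
gripper_width: 0.0572
grasp_force: 49.7
```

```bash
python3 jig.py
```

```text
tcp jig mm [  9.3 -36.6] z 0.0501 F jig [-1.3 -0.4] 2.1 T [-0.04  0.31  0.07] rot [ 0.9685 -0.2492  0.    ] grip 49.7 t 15.75
```

>>> {"op": "step_arm", "data": {
  "commands": [0,0,0,0.005,0.002,0,0.04,0,0,0,0.01,0.004,0,0.04,0,0,0,0.015,0.006,0,0.04,0,0,0,0.019,0.008,0,0.04,0,0,0,0.019,0.008,0,0.04]
}}

```text
time_s: 16.38
ee_pos: [0.5121, -0.0124, 0.0501]
tool_rot: [[0.249, 0.969, 0.001], [0.969, -0.249, 0.0], [0.0, 0.001, -1.0]]
force: [0.0, -1.2, 3.9]
gripper_width: 0.0579
grasp_force: 49.8
```

```bash
python3 jig.py
```

```text
tcp jig mm [ 17.9 -16.9] z 0.0501 F jig [ 0.3 -1.1] 3.9 T [-0.27  0.06 -0.12] rot [ 9.686e-01 -2.487e-01  9.000e-04] grip 49.8 t 16.375
```

Close now; I creep to the fence in half-millimetre steps.

>>> {"op": "step_arm", "data": {
  "commands": [0,0,0,0,0.001,0,0.04,0,0,0,0,0.0015,0,0.04,0,0,0,0,0.002,0,0.04,0,0,0,0,0.0025,0,0.04,0,0,0,0,0.003,0,0.04]
}}

```text
time_s: 17.0
ee_pos: [0.5123, -0.0124, 0.0502]
tool_rot: [[0.249, 0.969, -0.004], [0.969, -0.249, 0.002], [0.001, -0.005, -1.0]]
force: [-12.0, 2.6, 18.8]
gripper_width: 0.0578
grasp_force: 51.5
```

```bash
python3 jig.py
```

```text
tcp jig mm [ 18.  -16.9] z 0.0502 F jig [-12.2  -0.5] 18.8 T [ 0.2   2.28 -0.12] rot [ 0.9686 -0.2486 -0.0046] grip 51.5 t 17.0
```

>>> {"op": "step_arm", "data": {
  "commands": [0,0,0,0,-0.001,-0.0005,0.04,0,0,0,0.001,-0.001,-0.0005,0.04,0,0,0,0.002,-0.001,-0.0005,0.04,0,0,0,0.0025,-0.001,-0.0005,0.04,0,0,0,0.003,-0.001,-0.0005,0.04]
}}

```text
time_s: 17.62
ee_pos: [0.5139, -0.0109, 0.0504]
tool_rot: [[0.249, 0.968, -0.0], [0.968, -0.249, -0.001], [-0.001, 0.0, -1.0]]
force: [0.1, -3.1, -1.3]
gripper_width: 0.0581
grasp_force: 49.2
```

```bash
python3 jig.py
```

```text
tcp jig mm [ 19.3 -15.1] z 0.0504 F jig [ 0.9 -3. ] -1.3 T [-0.61  0.11  0.02] rot [ 0.9684 -0.2494  0.    ] grip 49.2 t 17.625
```

>>> {"op": "step_arm", "data": {
  "commands": [0,0,0,0,0.0005,0,0.04,0,0,0,0,0.001,0,0.04,0,0,0,0,0.0015,0,0.04,0,0,0,0,0.002,0,0.04,0,0,0,0,0.002,0,0.04]
}}

```text
time_s: 18.25
ee_pos: [0.5146, -0.011, 0.0502]
tool_rot: [[0.249, 0.969, -0.003], [0.969, -0.249, 0.0], [-0.0, -0.003, -1.0]]
force: [-5.2, -1.1, 1.4]
gripper_width: 0.0577
grasp_force: 49.6
```

```bash
python3 jig.py
```

```text
tcp jig mm [ 20. -15.] z 0.0502 F jig [-4.7 -2.4] 1.4 T [-0.44  1.23  0.25] rot [ 0.9685 -0.2489 -0.0026] grip 49.6 t 18.25
```

>>> {"op": "step_arm", "data": {
  "commands": [0,0,0,0.0005,0.0005,0,0.04,0,0,0,0.001,0.0005,0,0.04,0,0,0,0.0015,0.0005,0,0.04,0,0,0,0.002,0.0005,0,0.04,0,0,0,0.002,0.0005,0,0.04]
}}

```text
time_s: 18.88
ee_pos: [0.5146, -0.0109, 0.0503]
tool_rot: [[0.25, 0.968, -0.004], [0.968, -0.25, -0.001], [-0.002, -0.004, -1.0]]
force: [-8.7, -6.9, 5.4]
gripper_width: 0.0578
grasp_force: 50.1
```

```bash
python3 jig.py
```

```text
tcp jig mm [ 20.  -14.9] z 0.0503 F jig [-6.7 -8.8] 5.4 T [-1.4   1.99  0.26] rot [ 0.9682 -0.2502 -0.0036] grip 50.1 t 18.875
```

>>> {"op": "step_arm", "data": {
  "commands": [0,0,0,0,0,-0.0004,0.04,0,0,0,0,0.0005,-0.0004,0.04,0,0,0,0.0005,0.001,-0.0004,0.04,0,0,0,0.0007,0.0015,-0.0004,0.04,0,0,0,0.0007,0.0015,-0.0004,0.04]
}}

```text
time_s: 19.5
ee_pos: [0.5147, -0.0108, 0.0504]
tool_rot: [[0.25, 0.968, -0.007], [0.968, -0.25, -0.001], [-0.003, -0.006, -1.0]]
force: [-12.7, -7.3, 9.0]
gripper_width: 0.0578
grasp_force: 50.6
```

```bash
python3 jig.py; python3 - <<'E'
from h import *
c=snap('side');im=c['color'][:,:,::-1]
p=proj(c,[.51,.0,.06]);u,v=int(p[0])-45,int(p[1])-40
cv2.imwrite('pics/s7.png',cv2.resize(im[v:v+80,u:u+80],(600,600),interpolation=cv2.INTER_CUBIC))
E
```

```text
tcp jig mm [ 20.  -14.8] z 0.0504 F jig [-10.5 -10.2] 9.0 T [-1.6   2.79  0.35] rot [ 0.9681 -0.2503 -0.0065] grip 50.6 t 19.5
```

View pics/s7.png

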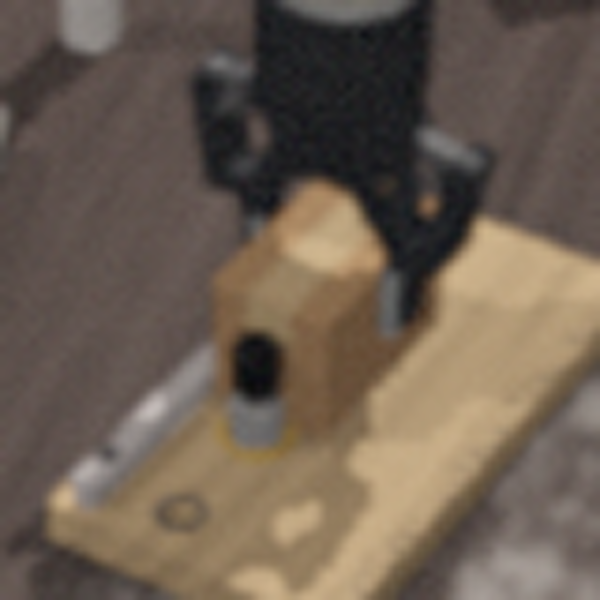

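The carton sits flat in the corner between the fence and the upright pin (crop (257,390), sleeve on the ring). I hold once to check that it is steady, then hand in.

>>> {"op": "step_arm", "data": {
  "commands": [0,0,0,0,0,0,0.04,0,0,0,0,0,0,0.04,0,0,0,0,0,0,0.04,0,0,0,0,0,0,0.04,0,0,0,0,0,0,0.04]
}}

```text
time_s: 20.18
ee_pos: [0.5147, -0.0108, 0.0504]
tool_rot: [[0.25, 0.968, -0.007], [0.968, -0.25, -0.001], [-0.003, -0.006, -1.0]]
force: [-13.6, -7.6, 7.7]
gripper_width: 0.0575
grasp_force: 50.6
```

```bash
python3 jig.py; python3 -c "
from h import *
print(ticket.close_job())"
```

```text
tcp jig mm [ 20.  -14.8] z 0.0504 F jig [-11.3 -10.8] 7.7 T [-1.56  2.8   0.38] rot [ 0.9681 -0.2503 -0.0064] grip 50.6 t 20.175
the job is handed in; nothing more can be done
None
```

I moved the stop pin to the yellow-ringed hole, seated it and let go. I handed the job in at about 20 s with the short carton gripped and steady in the corner, the wrist force showing about 11 N towards both fence and pin; the hand-in gave no verdict.

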